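# Close the matching sawn boards along the fence

### The job

Two sawn boards lie loose on the bench, and their two partners are screwed down at the ends of the wooden fence. Slide each loose board flat over the bench, back against the fence and along it, until its notch closes fully over the tongue of the same shape (pointed with pointed, blunt with blunt), edge to edge with no visible gap and square with its partner. Leave the glue bottle, the hammer and the sanding block where they are.

Things in the scene. Friction and masses are not known exactly. Their poses are not given: they have to be found in the camera images.
- fence: Fixed dark wooden bar, 40 (x) x 840 (y) x 30 mm high, on the bench beyond the boards, turned a few degrees; origin at the centre of its underside, y along its length. Its guiding face, towards the robot, is at x = -20 mm. Both end boards lie with a straight side against this face.
- end_pointed: Fixed sawn board, 100 (x) x 80 (y) x 24 mm thick, against the fence near one end of it (either end); origin at the centre of its underside, axes parallel to the fence's. Each y end has a pointed tongue, 50 mm wide at the root, 25 mm long, centred on x = 0; the inner one is used. Partner: board_pointed; joint closed, their origins are 90 mm apart along y.
- end_blunt: Fixed sawn board at the fence's other end, 100 (x) x 80 (y) x 24 mm thick, origin and axes as end_pointed, but with blunt, flat-tipped tongues: 48 mm wide at the root, 34 mm at the tip, 22 mm long. Partner: board_blunt; joint closed, their origins are 90 mm apart along y.
- board_pointed: Loose sawn board, 100 (x) x 100 (y) x 24 mm thick, about 0.16 kg, flat on the bench before the fence; origin at the centre of its underside. Each y end has a pointed notch, 53 mm wide at the mouth, 27 mm deep, centred on x = 0, with 23 mm of straight edge either side; x sides straight. Too wide to grasp across: push its edges. Same after a half turn.
- board_blunt: Loose sawn board, 100 (x) x 100 (y) x 24 mm thick, origin and axes as board_pointed, but with blunt notches: 51 mm wide at the mouth, 37 mm at the flat bottom, 24 mm deep, with 24 mm of straight edge either side. Same after a half turn.
- glue: Bystander: white glue bottle, 60 mm across, 160 mm tall, standing at the robot's left; origin at the centre of its underside.
- hammer: Bystander: hammer, 260 mm long, lying at the robot's right along its own x; origin under its middle.
- sander: Bystander: cork sanding block, 110 (x) x 65 (y) x 28 mm, near the glue bottle; origin at the centre of its underside.
Things that resemble listed ones, but are neither listed nor needed, are in the scene too. What is shaped like the end_blunt but pink is not meant. Leave any red look-alike of the board_pointed alone.

How it is judged:
At the end, for the whole second after the job is handed in: Each loose board lies flat and still on the bench with its notch closed over the tongue of the end board of its own shape: origins no more than 93.5 mm apart (90 mm when closed, so a gap of at most 3.5 mm), within 5 mm of in line across (so also along the fence) and within 0.05 rad of parallel (horizontal distance between board_pointed and end_pointed below 0.0935 m and x of board_pointed in the frame of end_pointed between -0.005 and 0.005 m and angle between the x axis of board_pointed and the x axis of end_pointed, either way round below 0.05 rad and angle between each of board_pointed, board_blunt's own z axis and vertical below 0.05 rad and height (world z) of each of board_pointed, board_blunt below 0.005 m and linear speed of each of board_pointed, board_blunt below 0.01 m/s and horizontal distance between board_blunt and end_blunt below 0.0935 m and x of board_blunt in the frame of end_blunt between -0.005 and 0.005 m and angle between the x axis of board_blunt and the x axis of end_blunt, either way round below 0.05 rad); the robot touches nothing.
It fails at once if the glue bottle is moved by more than 30 mm (distance of glue from where it was at the start of the episode above 0.03 m).
It fails at once if the hammer is moved by more than 30 mm (distance of hammer from where it was at the start of the episode above 0.03 m).
It fails at once if the sanding block is moved by more than 30 mm (distance of sander from where it was at the start of the episode above 0.03 m).
It also fails if it takes over 67 s, if anything falls off the work surface, if the arm or the gripper's body presses on something with over 40 N, if the wrist force passes 120 N, or if a joint passes its speed limit or range.

### The arm

A 7-joint arm with a two-finger parallel gripper is mounted at the origin on the work surface. World frame = base frame: x ahead of the robot, y to its left, z up, the work surface at z = 0. Lengths are in m, angles in rad, forces in N, time in s.
With the tool pointing down it reaches from about 0.425 to 0.8 m from the base axis. Payload 8.3 kg.
Tool frame: the origin (TCP) lies between the finger pads; the fingertips stand 17 mm ahead of it and the grasp point (between the pads) lies 2 mm behind it; z points along the fingers, y is the line along which they close (so a half turn about z gives the same grasp; the last joint's range is limited). The gripper opens to 85 mm and grips with 20 to 120 N. Pads are 22 mm wide; open, the fingers measure 114 mm over their backs; the gripper's body (76 mm by 85 mm) begins 54 mm behind the grasp point. The pads swing forward as they close: fully open they stand 13 mm farther back than shut.
Start: joints at [1.134, 0.383, 0.016, 1.37, -0.006, 1.388, -0.046], TCP at [0.228, -0.582, 0.248] pointing down, gripper open.
Joint ranges: [-2.95, 2.95], [-0.25, 2.06], [-1.52, 1.56], [0.18, 2.33], [-1.44, 4.58], [0.02, 2.06], [-3.01, 3.01]. Speed limits (rad/s): [2.39, 2.39, 3.01, 3.01, 3.14, 3.14, 3.14].

### API

Orientations are given as [roll, pitch, yaw] about the fixed x, y, z axes, in that order (R = Rz(yaw) Ry(pitch) Rx(roll)).
In Python, from station import ctrl, viewer gives the robot as it stands.
- The arm moves only by the tool carry_out, never from a script. Its argument "deltas" is a list of rows, each a list of 7 numbers: the shift along the tool's x, y, z each as a share of 15 cm, from -1 to 1, then the turn, a rotation vector about the tool's x, y, z each as a share of 30 degrees, from -1 to 1, then the opening, from -1 (shut) to 1 (fully open). In form: [[tx, ty, tz, ax, ay, az, fingers], ...]. A call has 1 to 12 rows; each row shifts and turns the commanded pose from where the row before left it, along the tool's axes as they then stand; what a row does not reach is not made up. A row lasts 1/8 s, in which the tool goes at most 62.5 mm and 10.7 degrees, less where a joint would pass 70% of its speed; a pose out of reach is approached as far as the arm can. A call with a number of a shift or a turn outside -1 to 1 is refused whole. A call with a gripper value outside its range is refused whole. The fingers move at their own pace and stop on an object; "force" is the grip in N (left out, the last holds). Time passes only in rows, so rows that do not move let the fingers close. It gives the time, the measured TCP pose, the force, the opening and the grip force at its end, in the units of the state.
- ctrl.get_obs(): the state, without advancing time (a new reading comes with each control period).
- viewer.read_camera(name): name is "scene" or "top" or "wrist"; returns (picture, depth): 384x512x3 uint8, red, green, blue; 384x512 float32, m along the optical axis (not along the pixel's ray), 0 where there is no reading.
- viewer.camera_info(name): a dict with "intrinsics" (3x3 intrinsics, pixels), "D" ([k1, k2, p1, p2, k3] as OpenCV has them; the pictures are not rectified), "xyz" and "orientation" of the camera in the world; the wrist camera has in their place "T_tool_cam" (4x4, takes a point from camera to tool coordinates, whose origin is the TCP and whose axes are the flange's). Camera axes: x right, y down, z forward; pixel columns grow to the right and rows downward; lengths in m; the calibration is good to about 2 mm. A picture is of the moment at which its call begins: read the wrist's pose just before it. camera_info takes no time and is no camera call.
- ctrl.job_done(): hands the job in; it is judged then, once.
Trained networks look in the newest picture that a camera, given by its name, has taken for a name from the list of things; names that differ only in an ending like _2 or _b are one class to them, and where a whole thing is asked for, a point or a joint stands for the part that bears it (a point fixed in the world has none). Each returns a list of dicts, best first, with "score" (0 to 1); they miss things now and then, are a little off and sometimes report something else, mostly with a low value. They report only what shows in the picture. A call takes as long as a camera call. They do not tell look-alikes from the thing itself.
- viewer.search_frame(camera, query): "bbox" ([left, top, right, bottom] in pixels, round what is visible of it).
- viewer.tip_of(camera, query): "pixel" ([column, row] in pixels: a listed point, or the origin of a listed thing).
The state is a dict: "t": time; "qpos": joint angles; "dq": joint speeds; "effort": joint torques, N m; "position": TCP position; "tcp_rot": TCP orientation; "contact_force": force on the tool from outside, world axes, zero at the start; "ft_torque": the same for the moment, N m; "finger_gap": opening from 0.0 (shut) to 1.0 (fully open); "finger_force": force on a finger pad.
Only numpy, scipy, OpenCV 4.12 (cv2) and the standard library are available. Lean on these libraries where they do the work, as an engineer would, in place of code of your own. Each camera call takes 0.05 s, during which the arm holds its last target. There are 200 camera calls.

## Working session

There is one attempt and no reset: what is moved stays moved. The work goes in short steps, Python scripts to look and compute and a tool call to move; the robot and the scene stay as the last step left them, time stands still between calls to the robot, and variables do not carry over. Pictures are saved under pics/ and viewed, at most 10 in all, crops included, and the job is handed in when it is done.

Besides the shell and the picture viewer there is one more tool, called after "Call:" by a JSON object that holds its "fn" and its "kwargs". carry_out: Moves the arm, as the interface text tells. Its arguments: {"type":"object","properties":{"deltas":{"type":"array","items":{"type":"array","items":{"type":"number","minimum":-1,"maximum":1}}},"force":{"type":"number"}},"required":["deltas"]}

```bash
ls; mkdir -p pics; python3 - <<'E'
from station import ctrl, viewer
import cv2,numpy as np
o=ctrl.get_obs();print(o['t'],o['position'],o['tcp_rot'])
for c in ('scene','top'):
    p,d=viewer.read_camera(c);cv2.imwrite(f'pics/{c}0.png',p[:,:,::-1]);np.savez(f'{c}0.npz',p=p,d=d)
    i=viewer.camera_info(c);print(c,i)
    for n in ['fence','end_pointed','end_blunt','board_pointed','board_blunt','glue','hammer','sander']:
        try: print(n,[(np.round(r['pixel']).tolist(),round(r['score'],2)) for r in viewer.tip_of(c,n)])
        except Exception as e: print(n,e)
E
```

```text
pics
0.0 [ 0.22804214 -0.58142857  0.24728028] [-3.13965995e+00  7.62924927e-05  3.73793808e-01]
scene {'intrinsics': array([[490.95777662,   0.        , 256.85667813],
       [  0.        , 490.95777662, 187.74862671],
       [  0.        ,   0.        ,   1.        ]]), 'D': array([-0.11265933,  0.        ,  0.        ,  0.        ,  0.        ]), 'xyz': array([1.57931533, 0.09060189, 1.42878744]), 'orientation': array([-2.51853864, -0.01630258,  1.73348864])}
fence [([272.0, 217.0], 0.68)]
end_pointed [([377.0, 217.0], 0.68), ([391.0, 168.0], 0.25)]
end_blunt [([123.0, 197.0], 0.88), ([176.0, 236.0], 0.84), ([180.0, 183.0], 0.73), ([304.0, 172.0], 0.57)]
board_pointed [([250.0, 164.0], 0.8)]
board_blunt [([305.0, 173.0], 0.58)]
glue [([393.0, 169.0], 0.63)]
hammer [([178.0, 138.0], 0.58)]
sander [([176.0, 183.0], 0.72), ([356.0, 167.0], 0.68)]
top {'intrinsics': array([[460.06572646,   0.        , 256.27784201],
       [  0.        , 460.06572646, 197.24333557],
       [  0.        ,   0.        ,   1.        ]]), 'D': array([-0.12257405,  0.        ,  0.        ,  0.        ,  0.        ]), 'xyz': array([ 0.37901966, -0.01053228,  1.37313618]), 'orientation': array([-2.97990534, -0.01036624, -1.60241521])}
fence [([239.0, 173.0], 0.61)]
end_pointed [([120.0, 194.0], 0.69)]
end_blunt [([338.0, 132.0], 0.75), ([357.0, 199.0], 0.66), ([408.0, 168.0], 0.62)]
board_pointed [([331.0, 269.0], 0.9), ([281.0, 248.0], 0.65), ([213.0, 248.0], 0.41)]
board_blunt [([211.0, 247.0], 0.78)]
glue [([106.0, 277.0], 0.95)]
hammer [([376.0, 270.0], 0.97)]
sander [([152.0, 263.0], 0.71)]
```

```bash
python3 - <<'E'
import cv2
p=cv2.imread('pics/top0.png');cv2.imwrite('pics/top0c.png',cv2.resize(p[95:335,70:450],None,fx=2.1,fy=2.1,interpolation=cv2.INTER_CUBIC))
E
```

```text
(no output)
```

View pics/top0c.png

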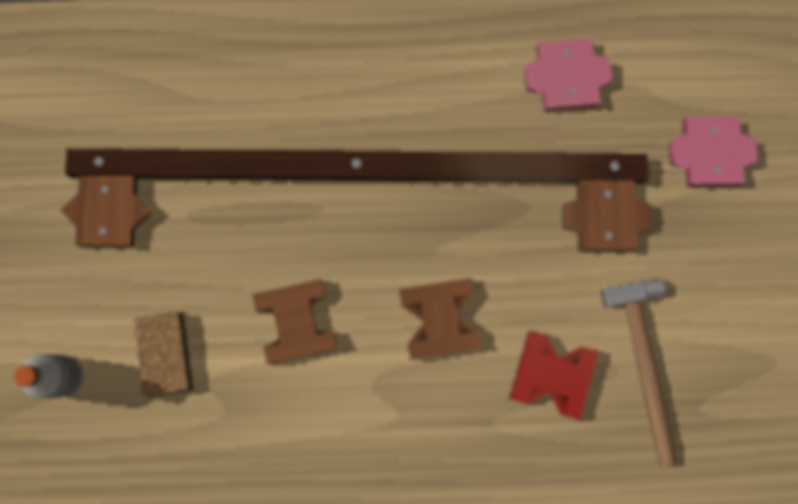

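View pics/scene0.png

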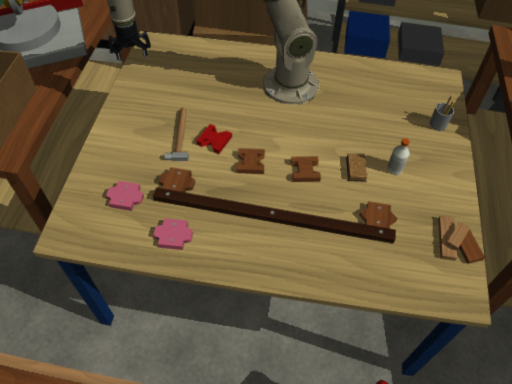

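The red notched piece at top px (331,269) is the red look-alike, and the pink pieces are at (338,132) and (408,168). The brown boards are at (211,247), apparently blunt, and (281,248), apparently pointed. The end boards are at (120,194), pointed, and (357,199), blunt. I'll rectify both views onto the z=24 mm plane to confirm and measure.

```bash
cat > h.py <<'E'
import numpy as np,cv2
from scipy.spatial.transform import Rotation as R
from scipy.optimize import minimize
from station import ctrl,viewer
X0,X1,Y0,Y1=0.2,0.8,-0.5,0.5   # map: row 0 = X1, col 0 = Y1, 1 mm per px
def rect(cam,p,z):
    i=viewer.camera_info(cam)
    xs=X1-np.arange(600)/1000;ys=Y1-np.arange(1000)/1000
    YY,XX=np.meshgrid(ys,xs)
    P=np.stack([XX,YY,np.full_like(XX,z)],-1).reshape(-1,3)
    Rw=R.from_euler('xyz',i['orientation']).as_matrix()
    r=Rw.T;t=-r@i['xyz']
    uv,_=cv2.projectPoints(P,cv2.Rodrigues(r)[0],t,i['intrinsics'],i['D'])
    m=uv.reshape(600,1000,2).astype(np.float32)
    return cv2.remap(p,m[...,0],m[...,1],cv2.INTER_LINEAR)
def mask(im):
    a=im.astype(float)+1;r=a[...,0]/a[...,2];v=a[...,0]
    return ((r>2.05)&(v>55)).astype(np.uint8)
def poly(k):
    if k=='bp': n=[(-26.5,50),(0,23),(26.5,50)];h=50
    if k=='bb': n=[(-25.5,50),(-18.5,26),(18.5,26),(25.5,50)];h=50
    if k=='ep': n=[(-25,40),(0,65),(25,40)];h=40
    if k=='eb': n=[(-24,40),(-17,62),(17,62),(24,40)];h=40
    a=[(-50,h)]+n+[(50,h)];return np.array(a+[(-x,-y) for x,y in a],float)
def draw(k,q):
    c,s=np.cos(q[2]),np.sin(q[2]);P=poly(k)
    x=q[0]*1000+c*P[:,0]-s*P[:,1];y=q[1]*1000+s*P[:,0]+c*P[:,1]
    return np.stack([(Y1*1000-y),(X1*1000-x)],-1)
def fit(k,m,q0):
    g=cv2.GaussianBlur(m.astype(np.float32),(0,0),1.5)
    def f(q):
        q=[q[0]/1000,q[1]/1000,q[2]/50]
        t=np.zeros(m.shape,np.uint8);cv2.fillPoly(t,[np.int32(np.round(draw(k,q)*16))],1,shift=4)
        w=cv2.GaussianBlur(t.astype(np.float32),(0,0),1.5)
        c=cv2.dilate(t,np.ones((25,25)));return float((np.abs(w-g)*c).sum())
    x=np.array([q0[0]*1000,q0[1]*1000,q0[2]*50]);b=None
    for s in (12,4):
        r=minimize(f,x,method='Nelder-Mead',options=dict(initial_simplex=np.vstack([x,x+np.diag([s]*3)]),xatol=.1,fatol=.5));x=r.x
    return [x[0]/1000,x[1]/1000,x[2]/50],r.fun
E
python3 - <<'E'
from h import *
o=[]
for c in ('top','scene'):
    p=np.load(c+'0.npz')['p'];im=rect(c,p,.024);m=mask(im);o.append(np.hstack([im,cv2.cvtColor(m*255,cv2.COLOR_GRAY2RGB)]))
    n,l,s,ce=cv2.connectedComponentsWithStats(m)
    for a,b in zip(s[1:],ce[1:]):
        if a[4]>2500: print(c,a[4],np.round([X1-b[1]/1000,Y1-b[0]/1000],3))
v=np.vstack(o)[:,:,::-1];cv2.imwrite('pics/rect.png',cv2.resize(v,(800,480),interpolation=cv2.INTER_AREA))
E
```

```text
top 10025 [0.684 0.118]
top 11916 [ 0.606 -0.338]
top 9195 [0.619 0.376]
top 7271 [0.453 0.108]
top 7866 [ 0.451 -0.095]
top 9371 [ 0.367 -0.25 ]
scene 10425 [0.621 0.379]
scene 14154 [ 0.607 -0.269]
scene 11202 [0.463 0.109]
scene 11927 [ 0.461 -0.094]
scene 8092 [0.42  0.296]
scene 4719 [ 0.35  -0.388]
scene 13162 [ 0.378 -0.25 ]
```

View pics/rect.png

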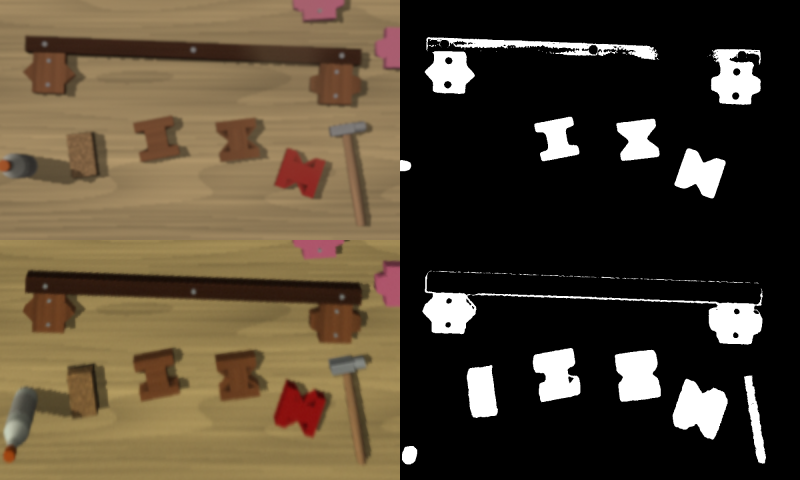

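The rectified views settle it. The left brown board (0.453, 0.108) has blunt notches, so it is board_blunt. The right brown board (0.451, -0.095) has pointed notches, so it is board_pointed. The red one at (0.367, -0.25) is the look-alike and stays put. The boards must swap sides.

```bash
python3 - <<'E'
from h import *
pz=np.load('top0.npz');p,d=pz['p'],pz['d'];im=rect('top',p,.024);m=mask(im)
m[:,:]=cv2.morphologyEx(m,cv2.MORPH_CLOSE,np.ones((9,9)))
im2=im.copy()
S={'bp':(.451,-.095,.15),'bb':(.453,.108,.15),'ep':(.619,.376,-.03),'eb':(.595,-.338,-.03)}
for k,q in S.items():
    q,f=fit(k,m,q);print(k,np.round(q,4),round(f))
    cv2.polylines(im2,[np.int32(draw(k,q))],True,(0,255,0),1)
# fence near face, on z=0.03 plane: dark pixel columns
i3=rect('top',p,.030)[...,0]
pts=[]
for c in range(210,760,10):
    col=i3[60:200,c].astype(float);g=np.gradient(cv2.GaussianBlur(col[:,None],(1,0),0,sigmaX=1,sigmaY=2)[:,0] if 0 else np.convolve(col,np.ones(5)/5,'same'))
    r=60+5+np.argmax(g[5:-5]);pts.append((Y1-c/1000,X1-r/1000))
pts=np.array(pts);l=np.polyfit(*pts.T,1)
for _ in range(3):
    e=pts[:,1]-np.polyval(l,pts[:,0]);l=np.polyfit(*pts[abs(e)<.006].T,1)
print('fence face x=',l, (abs(e)<.006).mean())
# heights from depth, top
i=viewer.camera_info('top');Rw=R.from_euler('xyz',i['orientation']).as_matrix()
for n,(u,v) in dict(bp=(281,248),bb=(211,247),ep=(117,194),eb=(357,197),bench=(250,300),fence=(280,172)).items():
    xy=cv2.undistortPoints(np.array([[[u,v]]],float),i['intrinsics'],i['D'])[0,0]
    z=np.median(d[v-2:v+3,u-2:u+3]);print(n,np.round(Rw@(np.r_[xy,1]*z)+i['xyz'],3))
ps=np.load('scene0.npz')['p'];i2=rect('scene',ps,.024)
for k,q in S.items(): pass
cv2.imwrite('pics/fit.png',cv2.resize(im2[80:420,20:920,::-1],(800,302)))
E
```

```text
bp [ 0.4519 -0.0945  0.1141] 820
bb [0.4525 0.1078 0.1927] 793
ep [ 0.6182  0.3761 -0.0472] 1063
eb [ 0.5903 -0.3393 -0.0365] 1546
fence face x= [0.03989177 0.64654762] 1.0
bp [ 0.446 -0.099  0.023]
bb [0.455 0.106 0.023]
ep [0.621 0.386 0.023]
eb [ 0.59  -0.333  0.024]
bench [ 0.297 -0.004 -0.001]
fence [ 0.672 -0.105  0.03 ]
```

View pics/fit.png

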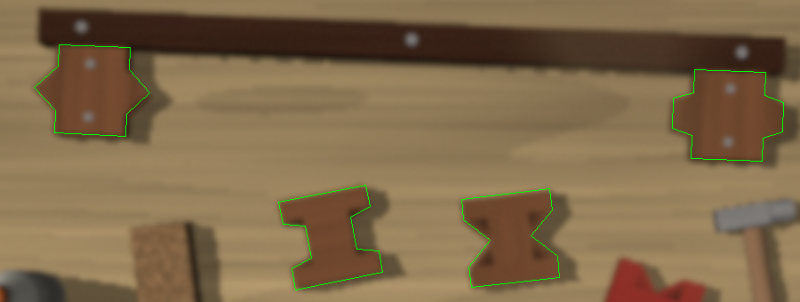

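Fits are good: board heights are 23–24 mm and the fence yaw is about -0.039. Pushing the near edges would take the tool inside the minimum reach. The open fingers fit into the notches, so I'll hold each board through its two notches, slide it flat to the fence and along it, then push it home with shut fingers in the outer notch.

```bash
cat > plan.py <<'E'
import sys
from h import *
def plan(t,yaw,n,nt=0):
    o=ctrl.get_obs();p=np.array(o['position']);e=o['tcp_rot'];Rm=R.from_euler('xyz',e)
    Rt=R.from_euler('xyz',[np.pi,0,yaw]);rv=(Rm.inv()*Rt).as_rotvec()
    print('t',round(o['t'],2),'pos',np.round(p,4),'rot',np.round(e,3),'F',np.round(o['contact_force'],1),'gap',round(o['finger_gap'],3),'ff',np.round(o['finger_force'],1))
    Ru=Rt if nt else Rm
    if nt: print('turn row x',nt,np.round(rv/np.pi*6/nt,3))
    print('shift row x',n,np.round(Ru.inv().apply(np.array(t)-p)/.15/n,4))
if __name__=='__main__':
    a=[float(v) for v in sys.argv[1:]];plan(a[:3],a[3],int(a[4]),int(a[5]))
E
python3 plan.py .452 -.0945 .08 .114 14 2
```

```text
t 0.9 pos [ 0.2282 -0.5818  0.2483] rot [-3.142 -0.     0.374] F [-0.8 -0.4 -0.5] gap 0.999 ff 0.0
turn row x 2 [-0.    -0.     0.248]
shift row x 14 [ 0.1323 -0.2184  0.0801]
```

Call:
{"fn": "carry_out", "kwargs": {"deltas": [[0,0,0,0,0,0.248,1],[0,0,0,0,0,0.248,1],[0.132,-0.218,0.08,0,0,0,1],[0.132,-0.218,0.08,0,0,0,1],[0.132,-0.218,0.08,0,0,0,1],[0.132,-0.218,0.08,0,0,0,1],[0.132,-0.218,0.08,0,0,0,1],[0.132,-0.218,0.08,0,0,0,1],[0.132,-0.218,0.08,0,0,0,1],[0.132,-0.218,0.08,0,0,0,1],[0.132,-0.218,0.08,0,0,0,1],[0.132,-0.218,0.08,0,0,0,1]], "force": 25}}

```text
t: 2.4
position: [0.3883, -0.2333, 0.1283]
tcp_rot: [3.141, -0.001, 0.114]
contact_force: [0.9, -0.1, -0.1]
finger_gap: 1.0
finger_force: 0.0
```

Call:
{"fn": "carry_out", "kwargs": {"deltas": [[0.132,-0.218,0.08,0,0,0,1],[0.132,-0.218,0.08,0,0,0,1],[0.132,-0.218,0.08,0,0,0,1],[0.132,-0.218,0.08,0,0,0,1],[0,0,0,0,0,0,1],[0,0,0,0,0,0,1]]}}

```text
t: 3.15
position: [0.4514, -0.0959, 0.0805]
tcp_rot: [3.141, 0.0, 0.114]
contact_force: [-0.3, -0.4, -0.1]
finger_gap: 1.005
finger_force: 0.0
```

```bash
python3 plan.py .452 -.0945 .022 .114 4 1; python3 - <<'E'
from h import *
p,d=viewer.read_camera('wrist');cv2.imwrite('pics/w1.png',p[:,:,::-1])
print(viewer.camera_info('wrist')['T_tool_cam'].round(3))
E
```

```text
t 3.15 pos [ 0.4514 -0.0959  0.0805] rot [3.141 0.    0.114] F [-0.3 -0.4 -0.1] gap 1.005 ff 0.0
turn row x 1 [0.001 0.    0.   ]
shift row x 4 [ 0.0012 -0.0023  0.0974]
[[-0.001 -0.957 -0.29   0.073]
 [ 1.    -0.001 -0.    -0.   ]
 [ 0.    -0.29   0.957 -0.124]
 [ 0.     0.     0.     1.   ]]
```

View pics/w1.png

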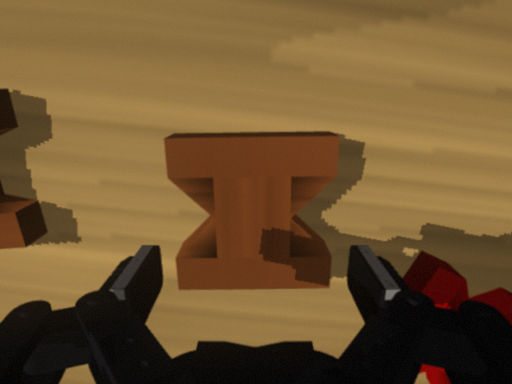

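The wrist view shows board_pointed centred between the open fingers, with its V apexes at about (213,215) and (298,215) and the fingertips at columns 150 and 360, so it is lined up. Next I descend and grip.

Call:
{"fn": "carry_out", "kwargs": {"deltas": [[0.001,-0.002,0.097,0,0,0,1],[0.001,-0.002,0.097,0,0,0,1],[0.001,-0.002,0.097,0,0,0,1],[0.001,-0.002,0.097,0,0,0,1],[0,0,0,0,0,0,1]]}}

```text
t: 3.82
position: [0.4509, -0.0938, 0.0206]
tcp_rot: [-3.14, 0.003, 0.114]
contact_force: [0.5, -0.6, 0.1]
finger_gap: 1.004
finger_force: 0.0
```

Call:
{"fn": "carry_out", "kwargs": {"deltas": [[0,0,0,0,0,0,0.4],[0,0,0,0,0,0,0.4],[0,0,0,0,0,0,0.4],[0,0,0,0,0,0,0.4]], "force": 25}}

```text
t: 4.32
position: [0.4525, -0.0943, 0.0228]
tcp_rot: [3.141, -0.001, 0.114]
contact_force: [-2.0, -0.2, 6.2]
finger_gap: 0.769
finger_force: 24.0
```

```bash
python3 plan.py .590 -.09 .0235 -.039 8 2
```

```text
t 4.33 pos [ 0.4525 -0.0943  0.0228] rot [ 3.141e+00 -1.000e-03  1.140e-01] F [-2.  -0.2  6.2] gap 0.769 ff 24.0
turn row x 2 [ 0.    -0.001  0.146]
shift row x 8 [ 0.1144 -0.0081 -0.0006]
```

Call:
{"fn": "carry_out", "kwargs": {"deltas": [[0,0,-0.007,0,0,0,0.4],[0,0,0,0,0,0.146,0.4],[0,0,0,0,0,0.146,0.4],[0.114,-0.008,0,0,0,0,0.4],[0.114,-0.008,0,0,0,0,0.4],[0.114,-0.008,0,0,0,0,0.4],[0.114,-0.008,0,0,0,0,0.4],[0.114,-0.008,0,0,0,0,0.4],[0.114,-0.008,0,0,0,0,0.4],[0.114,-0.008,0,0,0,0,0.4],[0.114,-0.008,0,0,0,0,0.4],[0,0,0,0,0,0,0.4]]}}

```text
t: 5.82
position: [0.5899, -0.0895, 0.0231]
tcp_rot: [-3.141, -0.001, -0.038]
contact_force: [2.3, 0.0, 1.8]
finger_gap: 0.763
finger_force: 26.1
```

```bash
python3 plan.py .612 .230 .0235 -.039 14 0; python3 - <<'E'
from h import *
p,d=viewer.read_camera('top');cv2.imwrite('pics/t2.png',p[100:320,80:440,::-1].repeat(2,0).repeat(2,1))
E
```

```text
t 5.83 pos [ 0.5899 -0.0895  0.0231] rot [-3.141e+00 -1.000e-03 -3.800e-02] F [2.3 0.  1.8] gap 0.763 ff 26.1
shift row x 14 [ 4.700e-03 -1.524e-01 -1.000e-04]
```

View pics/t2.png

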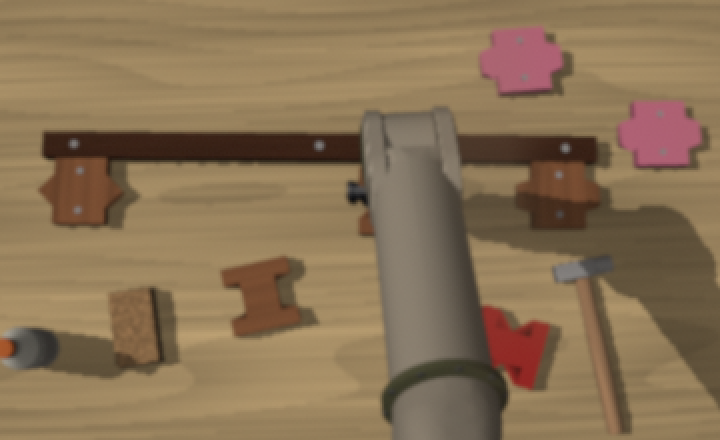

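The board (around (365,210) in the crop, under the arm) is travelling with the gripper, and nothing else has moved. Next I slide it along the fence.

Call:
{"fn": "carry_out", "kwargs": {"deltas": [[0.004,-0.152,0,0,0,0,0.4],[0.004,-0.152,0,0,0,0,0.4],[0.004,-0.152,0,0,0,0,0.4],[0.004,-0.152,0,0,0,0,0.4],[0.004,-0.152,0,0,0,0,0.4],[0.004,-0.152,0,0,0,0,0.4],[0.004,-0.152,0,0,0,0,0.4],[0.004,-0.152,0,0,0,0,0.4],[0.004,-0.152,0,0,0,0,0.4],[0.004,-0.152,0,0,0,0,0.4],[0.004,-0.152,0,0,0,0,0.4],[0.004,-0.152,0,0,0,0,0.4]]}}

```text
t: 7.38
position: [0.6067, 0.1845, 0.0231]
tcp_rot: [3.142, 0.0, -0.039]
contact_force: [-1.4, -0.2, 0.8]
finger_gap: 0.766
finger_force: 26.0
```

Call:
{"fn": "carry_out", "kwargs": {"deltas": [[0.006,-0.152,0,0,0,0,0.4],[0.006,-0.152,0,0,0,0,0.4],[0,0,0,0,0,0,0.4],[0.01,0,0,0,0,0,0.4],[0,0,0,0,0,0,0.4]]}}

```text
t: 8.0
position: [0.6121, 0.2276, 0.0231]
tcp_rot: [3.141, 0.0, -0.04]
contact_force: [-0.4, 1.4, 0.2]
finger_gap: 0.762
finger_force: 26.0
```

```bash
python3 plan.py .6147 .230 .0235 -.039 1 0; python3 - <<'E'
from h import *
p,d=viewer.read_camera('wrist');cv2.imwrite('pics/w3.png',p[:,:,::-1])
E
```

```text
t 8.0 pos [0.6121 0.2276 0.0231] rot [ 3.141  0.    -0.04 ] F [-0.4  1.4  0.2] gap 0.762 ff 26.0
shift row x 1 [ 0.0165 -0.017  -0.0026]
```

View pics/w3.png

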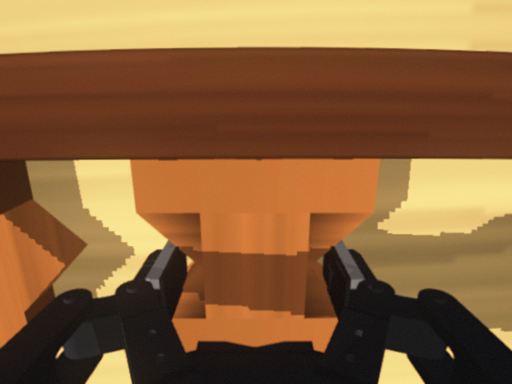

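The board lies square against the fence, with its far edge at row 160 and the tongue tip at (85,243), about 30 mm short of its notch. I release it, move behind it, shut the fingers and push from the outer notch.

Call:
{"fn": "carry_out", "kwargs": {"deltas": [[0,0,0,0,0,0,1],[0,0,0,0,0,0,1],[0,0,0,0,0,0,1],[0,0,-0.133,0,0,0,1],[0,0,-0.133,0,0,0,1],[0,0,-0.133,0,0,0,0],[0.002,0.19,0,0,0,0,-1],[0.002,0.19,0,0,0,0,-1],[0.002,0.19,0,0,0,0,-1],[0,0,0,0,0,0,-1],[0,0,0,0,0,0,-1],[0,0,0,0,0,0,-1]]}}

```text
t: 9.55
position: [0.6094, 0.1449, 0.0836]
tcp_rot: [-3.141, -0.001, -0.037]
contact_force: [-1.2, 0.0, -0.4]
finger_gap: 0.002
finger_force: 0.0
```

Call:
{"fn": "carry_out", "kwargs": {"deltas": [[0,0,0.115,0,0,0,-1],[0,0,0.115,0,0,0,-1],[0,0,0.115,0,0,0,-1],[0,0,0,0,0,0,-1],[0,0,0,0,0,0,-1]]}}

```text
t: 10.18
position: [0.6096, 0.1434, 0.0313]
tcp_rot: [-3.141, 0.0, -0.039]
contact_force: [-0.2, 0.2, 0.6]
finger_gap: 0.0
finger_force: 0.0
```

```bash
python3 plan.py .611 .200 .031 -.039 4 0; python3 - <<'E'
from h import *
p,d=viewer.read_camera('wrist');cv2.imwrite('pics/w4.png',p[:,:,::-1])
E
```

```text
t 10.18 pos [0.6096 0.1434 0.0313] rot [-3.141  0.    -0.039] F [-0.2  0.2  0.6] gap 0.0 ff 0.0
shift row x 4 [-0.0014 -0.0944  0.0006]
```

View pics/w4.png

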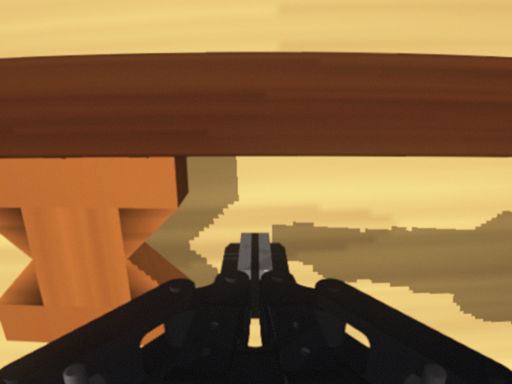

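Call:
{"fn": "carry_out", "kwargs": {"deltas": [[0.002,-0.1,0,0,0,0,-1],[0.002,-0.1,0,0,0,0,-1],[0.002,-0.1,0,0,0,0,-1],[0.002,-0.1,0,0,0,0,-1],[0.001,-0.05,0,0,0,0,-1],[0.001,-0.05,0,0,0,0,-1],[0,0,0,0,0,0,-1]]}}

```text
t: 11.1
position: [0.6134, 0.2181, 0.0312]
tcp_rot: [3.141, 0.001, -0.039]
contact_force: [-4.1, -2.6, 4.3]
finger_gap: 0.003
finger_force: 2.9
```

```bash
cat > chk.py <<'E'
from h import *
import sys
p,d=viewer.read_camera('top');im=rect('top',p,.024);m=cv2.morphologyEx(mask(im),cv2.MORPH_CLOSE,np.ones((5,5)))
np.save('last.npy',im)
x,y,k=float(sys.argv[1]),float(sys.argv[2]),sys.argv[3]
q,f=fit(k,m,(x,y,-.039));e=dict(bp=(.6182,.3761),bb=(.5903,-.3393))[k]
dx,dy=q[0]-e[0],q[1]-e[1];a=-.039
print(np.round(q,4),round(f),'across mm',1000*(dx*np.cos(a)+dy*np.sin(a)),'along',1000*(-dx*np.sin(a)+dy*np.cos(a)),'dyaw',q[2]-a)
E
python3 plan.py .6125 .238 .031 -.039 4 0; python3 chk.py .613 .26 bp
```

```text
t 11.1 pos [0.6134 0.2181 0.0312] rot [ 3.141e+00  1.000e-03 -3.900e-02] F [-4.1 -2.6  4.3] gap 0.003 ff 2.9
shift row x 4 [-0.0028 -0.0331  0.0004]
[0.62   0.2749 0.2637] 8649 across mm 5.77961554402172 along -101.01214698394654 dyaw 0.30272074192355086
```

Call:
{"fn": "carry_out", "kwargs": {"deltas": [[-0.002,-0.03,0,0,0,0,-1],[-0.001,-0.03,0,0,0,0,-1],[0,-0.03,0,0,0,0,-1],[0,0,0,0,0,0,-1]]}}

```text
t: 11.65
position: [0.6138, 0.2312, 0.0313]
tcp_rot: [3.141, 0.001, -0.039]
contact_force: [-4.2, -3.8, 4.1]
finger_gap: 0.003
finger_force: 2.8
```

```bash
python3 plan.py .6125 .238 .031 -.039 4 0; python3 - <<'E'
from h import *
p,d=viewer.read_camera('wrist');cv2.imwrite('pics/w5.png',p[:,:,::-1])
E
```

```text
t 11.65 pos [0.6138 0.2312 0.0313] rot [ 3.141e+00  1.000e-03 -3.900e-02] F [-4.2 -3.8  4.1] gap 0.003 ff 2.8
shift row x 4 [-0.0026 -0.0112  0.0005]
```

View pics/w5.png

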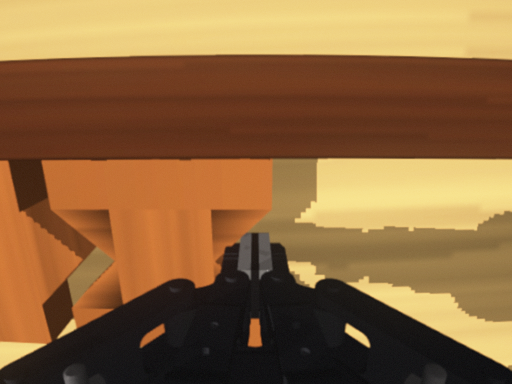

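The pointed tongue (tip near (95,245)) is entering the notch. About 12 mm of gap remains at the top edge (columns 18–45), and the board is flush with the fence.

Call:
{"fn": "carry_out", "kwargs": {"deltas": [[-0.001,-0.03,0,0,0,0,-1],[0,-0.03,0,0,0,0,-1],[0,-0.014,0,0,0,0,-1],[0,0,0,0,0,0,-1]]}}

```text
t: 12.2
position: [0.6142, 0.2423, 0.0313]
tcp_rot: [3.141, 0.0, -0.039]
contact_force: [-3.4, -3.0, 3.5]
finger_gap: -0.0
finger_force: 2.8
```

Call:
{"fn": "carry_out", "kwargs": {"deltas": [[0,-0.01,0,0,0,0,-1],[0,0,0,0,0,0,-1]]}}

```text
t: 12.45
position: [0.6143, 0.2434, 0.0312]
tcp_rot: [3.141, 0.0, -0.039]
contact_force: [-3.9, -4.3, 3.0]
finger_gap: -0.004
finger_force: 3.3
```

Call:
{"fn": "carry_out", "kwargs": {"deltas": [[0,-0.01,0,0,0,0,-1],[0,0,0,0,0,0,-1]]}}

```text
t: 12.7
position: [0.6143, 0.2448, 0.0312]
tcp_rot: [3.141, 0.0, -0.04]
contact_force: [-3.9, -4.2, 3.9]
finger_gap: 0.005
finger_force: 3.4
```

Call:
{"fn": "carry_out", "kwargs": {"deltas": [[0,-0.014,0,0,0,0,-1],[0,0,0,0,0,0,-1]]}}

```text
t: 12.95
position: [0.6144, 0.247, 0.0313]
tcp_rot: [3.141, 0.0, -0.039]
contact_force: [-2.6, -4.6, 5.1]
finger_gap: -0.005
finger_force: 3.4
```

Call:
{"fn": "carry_out", "kwargs": {"deltas": [[0,-0.014,0,0,0,0,-1],[0,0,0,0,0,0,-1]]}}

```text
t: 13.2
position: [0.6145, 0.2474, 0.0312]
tcp_rot: [3.138, 0.001, -0.041]
contact_force: [-5.1, -9.5, 6.8]
finger_gap: -0.003
finger_force: 5.6
```

Call:
{"fn": "carry_out", "kwargs": {"deltas": [[0,-0.01,0,0,0,0,-1],[0,0,0,0,0,0,-1]]}}

```text
t: 13.45
position: [0.6146, 0.2476, 0.0311]
tcp_rot: [3.137, 0.001, -0.042]
contact_force: [-6.5, -11.7, 8.7]
finger_gap: -0.003
finger_force: 7.2
```

Call:
{"fn": "carry_out", "kwargs": {"deltas": [[0,0.05,0,0,0,0,-1],[0,0.15,0,0,0,0,-1],[0,0.15,0,0,0,0,-1],[0,0,-0.13,0,0,0,-1],[0,0,-0.13,0,0,0,1],[0,0,-0.13,0,0,0,1],[0,0,0,0,0,0,1]]}}

```text
t: 14.32
position: [0.6139, 0.2006, 0.0929]
tcp_rot: [-3.139, -0.005, -0.038]
contact_force: [-0.5, -0.3, 0.4]
finger_gap: 0.637
finger_force: 0.0
```

```bash
python3 plan.py .4525 .1078 .08 .1927 6 2; python3 chk.py .6147 .2861 bp
```

```text
t 14.32 pos [0.6139 0.2006 0.0929] rot [-3.139 -0.005 -0.038] F [-0.5 -0.3  0.4] gap 0.637 ff 0.0
turn row x 2 [-0.002 -0.005 -0.22 ]
shift row x 6 [-0.1957  0.0669  0.0144]
[ 0.6215  0.3895 -0.5585] 4222 across mm 2.748993193016285 along 13.491409475913885 dyaw -0.5195441828447294
```

Call:
{"fn": "carry_out", "kwargs": {"deltas": [[0,0,0,0,0,-0.22,1],[0,0,0,0,0,-0.22,1],[-0.196,0.067,0.014,0,0,0,1],[-0.196,0.067,0.014,0,0,0,1],[-0.196,0.067,0.014,0,0,0,1],[-0.196,0.067,0.014,0,0,0,1],[-0.196,0.067,0.014,0,0,0,1],[-0.196,0.067,0.014,0,0,0,1],[0,0,0,0,0,0,1],[0,0,0,0,0,0,1]]}}

```text
t: 15.62
position: [0.4513, 0.1066, 0.0772]
tcp_rot: [-3.141, -0.001, 0.192]
contact_force: [-0.8, 0.4, 0.8]
finger_gap: 0.999
finger_force: 0.0
```

```bash
python3 plan.py .4525 .1078 .025 .1927 4 0; python3 chk.py .6147 .2861 bp; python3 - <<'E'
from h import *
im=np.load('last.npy');a=im[90:290,60:340]
p,d=viewer.read_camera('wrist')
cv2.imwrite('pics/c6.png',np.hstack([cv2.resize(a,(400,286)),cv2.resize(p,(381,286))])[:,:,::-1])
E
```

```text
t 15.62 pos [0.4513 0.1066 0.0772] rot [-3.141e+00 -1.000e-03  1.920e-01] F [-0.8  0.4  0.8] gap 0.999 ff 0.0
shift row x 4 [ 0.0023 -0.0016  0.087 ]
[ 0.6138  0.2873 -0.0354] 3285 across mm -0.9481484660675302 along -88.9228978254955 dyaw 0.00355714710297457
```

View pics/c6.png

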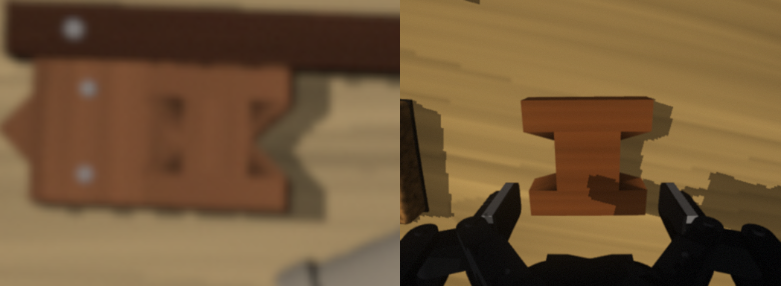

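The pointed joint is closed: fitted along 89 mm, across -0.9 mm, angle 0.004 rad. The blunt board sits centred between the fingers, so I descend and grip it.

Call:
{"fn": "carry_out", "kwargs": {"deltas": [[0.002,-0.002,0.087,0,0,0,1],[0.002,-0.002,0.087,0,0,0,1],[0.002,-0.002,0.087,0,0,0,1],[0.002,-0.002,0.087,0,0,0,1],[0,0,0,0,0,0,1],[0,0,0,0,0,0,0.1],[0,0,0,0,0,0,0.1],[0,0,0,0,0,0,0.1],[0,0,0,0,0,0,0.1],[0,0,0,0,0,0,0.1],[0,0,0,0,0,0,0.1]]}}

```text
t: 17.1
position: [0.4523, 0.1077, 0.0256]
tcp_rot: [3.142, -0.001, 0.192]
contact_force: [-0.7, -1.6, 5.6]
finger_gap: 0.599
finger_force: 27.1
```

```bash
python3 plan.py .590 .09 .026 -.039 8 2
```

```text
t 17.1 pos [0.4523 0.1077 0.0256] rot [ 3.142e+00 -1.000e-03  1.920e-01] F [-0.7 -1.6  5.6] gap 0.599 ff 27.1
turn row x 2 [-0.    -0.001  0.22 ]
shift row x 8 [ 0.1152  0.0103 -0.0003]
```

Call:
{"fn": "carry_out", "kwargs": {"deltas": [[0,0,-0.005,0,0,0,0.1],[0,0,0,0,0,0.22,0.1],[0,0,0,0,0,0.22,0.1],[0.115,0.01,0,0,0,0,0.1],[0.115,0.01,0,0,0,0,0.1],[0.115,0.01,0,0,0,0,0.1],[0.115,0.01,0,0,0,0,0.1],[0.115,0.01,0,0,0,0,0.1],[0.115,0.01,0,0,0,0,0.1],[0.115,0.01,0,0,0,0,0.1],[0.115,0.01,0,0,0,0,0.1],[0,0,0,0,0,0,0.1]]}}

```text
t: 18.6
position: [0.5902, 0.0898, 0.0256]
tcp_rot: [-3.141, -0.001, -0.04]
contact_force: [2.2, 0.5, 0.4]
finger_gap: 0.599
finger_force: 26.6
```

```bash
python3 plan.py .5955 -.195 .026 -.039 12 0
```

```text
t 18.6 pos [0.5902 0.0898 0.0256] rot [-3.141e+00 -1.000e-03 -4.000e-02] F [2.2 0.5 0.4] gap 0.599 ff 26.6
shift row x 12 [ 0.0092  0.158  -0.0002]
```

Call:
{"fn": "carry_out", "kwargs": {"deltas": [[0.009,0.158,0,0,0,0,0.1],[0.009,0.158,0,0,0,0,0.1],[0.009,0.158,0,0,0,0,0.1],[0.009,0.158,0,0,0,0,0.1],[0.009,0.158,0,0,0,0,0.1],[0.009,0.158,0,0,0,0,0.1],[0.009,0.158,0,0,0,0,0.1],[0.009,0.158,0,0,0,0,0.1],[0.009,0.158,0,0,0,0,0.1],[0.009,0.158,0,0,0,0,0.1],[0.009,0.158,0,0,0,0,0.1],[0.009,0.158,0,0,0,0,0.1]]}}

```text
t: 20.1
position: [0.5939, -0.1942, 0.0257]
tcp_rot: [-3.141, 0.0, -0.038]
contact_force: [-0.3, 1.7, 1.8]
finger_gap: 0.599
finger_force: 26.7
```

Call:
{"fn": "carry_out", "kwargs": {"deltas": [[0,0,0,0,0,0,0.1],[0.01,0,0,0,0,0,0.1],[0,0,0,0,0,0,0.1]]}}

```text
t: 20.48
position: [0.5953, -0.1938, 0.0256]
tcp_rot: [-3.142, 0.001, -0.038]
contact_force: [-4.5, -2.2, 3.3]
finger_gap: 0.604
finger_force: 27.0
```

```bash
python3 plan.py .5959 -.195 .026 -.039 1 0; python3 - <<'E'
from h import *
p,d=viewer.read_camera('wrist');cv2.imwrite('pics/w7.png',p[:,:,::-1])
E
```

```text
t 20.48 pos [ 0.5953 -0.1938  0.0256] rot [-3.142e+00  1.000e-03 -3.800e-02] F [-4.5 -2.2  3.3] gap 0.604 ff 27.0
shift row x 1 [ 0.0042  0.0078 -0.0026]
```

View pics/w7.png

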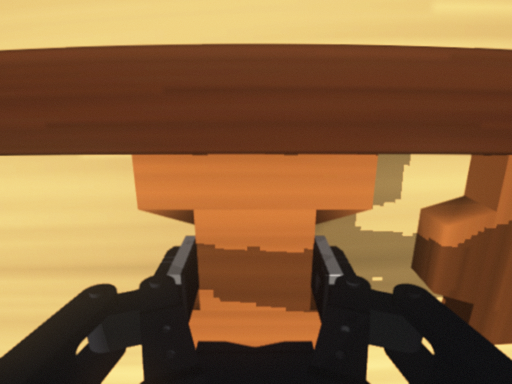

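The blunt board lies flush with the fence (edge at row 155), facing the blunt tongue (column 415) with about 20 mm to go. Same release, move behind and push.

Call:
{"fn": "carry_out", "kwargs": {"deltas": [[0,0,0,0,0,0,1],[0,0,0,0,0,0,1],[0,0,0,0,0,0,1],[0,0,-0.133,0,0,0,1],[0,0,-0.133,0,0,0,1],[0,0,-0.133,0,0,0,0],[0,-0.19,0,0,0,0,-1],[0,-0.19,0,0,0,0,-1],[0,-0.19,0,0,0,0,-1],[0,0,0,0,0,0,-1],[0,0,0,0,0,0,-1],[0,0,0,0,0,0,-1]]}}

```text
t: 22.02
position: [0.5992, -0.1109, 0.0859]
tcp_rot: [3.141, -0.0, -0.041]
contact_force: [0.6, -0.2, -0.6]
finger_gap: 0.0
finger_force: 0.0
```

```bash
python3 plan.py .598 -.109 .031 -.039 3 1; python3 chk.py .595 -.194 bb
```

```text
t 22.02 pos [ 0.5992 -0.1109  0.0859] rot [ 3.141 -0.    -0.041] F [ 0.6 -0.2 -0.6] gap 0.0 ff 0.0
turn row x 1 [ 0.001 -0.001 -0.003]
shift row x 3 [-0.0028 -0.0041  0.1221]
[ 0.5984 -0.1906 -0.3378] 8031 across mm 2.260361940171352 along 148.8875198314898 dyaw -0.29880705360519794
```

Call:
{"fn": "carry_out", "kwargs": {"deltas": [[0,0,0.122,0,0,0,-1],[0,0,0.122,0,0,0,-1],[0,0,0.122,0,0,0,-1],[0,0,0,0,0,0,-1],[0,0.08,0,0,0,0,-1],[0,0.08,0,0,0,0,-1],[0,0.08,0,0,0,0,-1],[0,0.08,0,0,0,0,-1],[0,0.05,0,0,0,0,-1],[0,0.05,0,0,0,0,-1],[0,0.05,0,0,0,0,-1],[0,0,0,0,0,0,-1]]}}

```text
t: 23.58
position: [0.5966, -0.1805, 0.0308]
tcp_rot: [3.141, -0.0, -0.04]
contact_force: [-0.0, 0.7, 0.2]
finger_gap: 0.0
finger_force: 0.0
```

Call:
{"fn": "carry_out", "kwargs": {"deltas": [[0,0.04,0,0,0,0,-1],[0,0.04,0,0,0,0,-1],[0,0.03,0,0,0,0,-1],[0,0,0,0,0,0,-1]]}}

```text
t: 24.08
position: [0.5956, -0.1971, 0.0305]
tcp_rot: [3.141, 0.0, -0.04]
contact_force: [-0.3, 0.9, -0.4]
finger_gap: 0.002
finger_force: 0.0
```

```bash
python3 plan.py .595 -.216 .031 -.039 1 0; python3 - <<'E'
from h import *
p,d=viewer.read_camera('wrist');cv2.imwrite('pics/w8.png',p[:,:,::-1])
E
```

```text
t 24.07 pos [ 0.5956 -0.1971  0.0305] rot [ 3.141  0.    -0.04 ] F [-0.3  0.9 -0.4] gap 0.002 ff 0.0
shift row x 1 [ 0.0011  0.1259 -0.003 ]
```

View pics/w8.png

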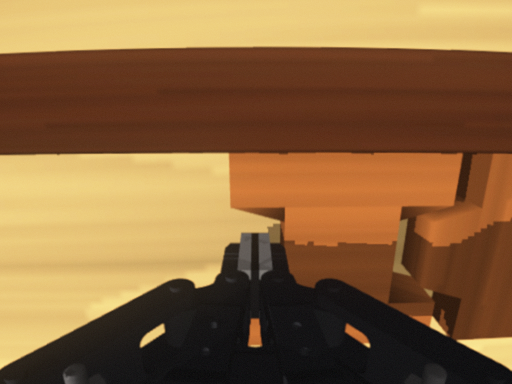

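The blunt tongue (column 415) is entering the notch; roughly 5 mm remains at the edge (columns 460–470).

Call:
{"fn": "carry_out", "kwargs": {"deltas": [[0,0.014,0,0,0,0,-1],[0,0.014,0,0,0,0,-1],[0,0,0,0,0,0,-1]]}}

```text
t: 24.5
position: [0.5956, -0.2006, 0.0306]
tcp_rot: [3.142, 0.0, -0.039]
contact_force: [-0.2, -0.9, 0.4]
finger_gap: -0.001
finger_force: 0.0
```

Call:
{"fn": "carry_out", "kwargs": {"deltas": [[0,0.014,0,0,0,0,-1],[0,0,0,0,0,0,-1]]}}

```text
t: 24.75
position: [0.5956, -0.2027, 0.0307]
tcp_rot: [3.141, -0.0, -0.039]
contact_force: [-0.2, 0.8, -0.8]
finger_gap: 0.003
finger_force: 0.0
```

Call:
{"fn": "carry_out", "kwargs": {"deltas": [[0,0.014,0,0,0,0,-1],[0,0,0,0,0,0,-1]]}}

```text
t: 25.0
position: [0.5955, -0.2048, 0.0307]
tcp_rot: [3.142, -0.0, -0.039]
contact_force: [-0.7, 0.2, 0.4]
finger_gap: 0.001
finger_force: 0.1
```

Call:
{"fn": "carry_out", "kwargs": {"deltas": [[0,0.01,0,0,0,0,-1],[0,0,0,0,0,0,-1]]}}

```text
t: 25.25
position: [0.5955, -0.2062, 0.0307]
tcp_rot: [-3.142, -0.0, -0.039]
contact_force: [-0.1, 0.9, 0.5]
finger_gap: 0.004
finger_force: 0.1
```

Call:
{"fn": "carry_out", "kwargs": {"deltas": [[0,0.02,0,0,0,0,-1],[0,0.015,0,0,0,0,-1],[0,0,0,0,0,0,-1]]}}

```text
t: 25.62
position: [0.5954, -0.2113, 0.0307]
tcp_rot: [-3.141, -0.0, -0.039]
contact_force: [0.6, 0.9, -0.8]
finger_gap: 0.0
finger_force: 0.5
```

Call:
{"fn": "carry_out", "kwargs": {"deltas": [[0,0.014,0,0,0,0,-1],[0,0,0,0,0,0,-1]]}}

```text
t: 25.88
position: [0.5954, -0.2116, 0.0306]
tcp_rot: [-3.14, 0.0, -0.037]
contact_force: [0.3, 5.3, 1.6]
finger_gap: 0.002
finger_force: 2.7
```

Call:
{"fn": "carry_out", "kwargs": {"deltas": [[0,0.014,0,0,0,0,-1],[0,0,0,0,0,0,-1]]}}

```text
t: 26.12
position: [0.5954, -0.2118, 0.0306]
tcp_rot: [-3.138, 0.001, -0.036]
contact_force: [-0.1, 9.3, 2.7]
finger_gap: 0.002
finger_force: 4.9
```

Firm stop. Next I back off, move clear and check from above.

Call:
{"fn": "carry_out", "kwargs": {"deltas": [[0,-0.05,0,0,0,0,-1],[0,-0.2,0,0,0,0,-1],[0,-0.2,0,0,0,0,-1],[0,0,-0.2,0,0,0,-1],[0,0,-0.2,0,0,0,-1],[0,0,-0.2,0,0,0,-1],[0,-0.3,-0.1,0,0,0,-1],[0,-0.3,0,0,0,0,-1],[0,-0.3,0,0,0,0,-1],[0,0,0,0,0,0,-1],[0,0,0,0,0,0,-1]]}}

```text
t: 27.5
position: [0.603, -0.0142, 0.1357]
tcp_rot: [3.14, -0.0, -0.039]
contact_force: [0.0, -0.7, 0.3]
finger_gap: 0.003
finger_force: 0.0
```

```bash
python3 plan.py .5 0 .2 -.039 1 0;python3 chk.py .6147 .2861 bp; python3 chk.py .5938 -.2494 bb; python3 - <<'E'
from h import *
cv2.imwrite('pics/f.png',cv2.resize(np.load('last.npy')[80:440,40:960,::-1],(800,313)))
E
```

```text
t 27.5 pos [ 0.603  -0.0142  0.1357] rot [ 3.14  -0.    -0.039] F [ 0.  -0.7  0.3] gap 0.003 ff 0.0
shift row x 1 [-0.6897 -0.0673 -0.429 ]
[ 0.614   0.2876 -0.0464] 3268 across mm -0.720571804997054 along -88.56667456701379 dyaw -0.0073606102525815426
[ 0.5959 -0.2535  0.003 ] 4401 across mm 2.2575167912641487 along 85.92353031428489 dyaw 0.041953474803003925
```

View pics/f.png

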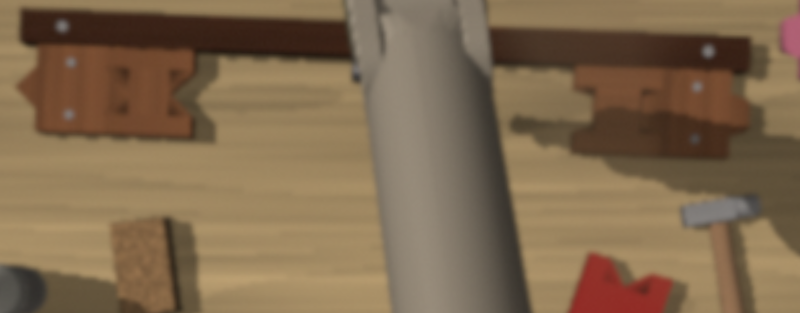

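Both joints look closed from above, but the arm's shadow spoils the blunt fit. I've also gone past the 10-picture limit (13 viewed), so the remaining checks use numbers only. I'll move the arm aside and re-fit.

Call:
{"fn": "carry_out", "kwargs": {"deltas": [[-0.15,-0.3,-0.1,0,0,0,-1],[-0.15,-0.3,-0.1,0,0,0,-1],[-0.15,-0.3,-0.1,0,0,0,-1],[-0.1,-0.3,-0.1,0,0,0,-1],[0,0,0,0,0,0,-1],[0,0,0,0,0,0,-1]]}}

```text
t: 28.35
position: [0.5281, 0.1682, 0.1955]
tcp_rot: [3.141, -0.0, -0.041]
contact_force: [0.9, 0.1, -0.3]
finger_gap: -0.004
finger_force: 0.0
```

```bash
python3 - <<'E'
from h import *
p,d=viewer.read_camera('top');im=rect('top',p,.024);m=cv2.morphologyEx(mask(im),cv2.MORPH_CLOSE,np.ones((5,5)))
a=-.039
# joint model: union of board + fixed end polygons
import h
E=dict(bp=('ep',(.6182,.3761,a)),bb=('eb',(.5903,-.3393,a)))
for k,q0 in dict(bp=(.6147,.2861,a),bb=(.5938,-.2494,a)).items():
    g=m.astype(np.float32)
    ek,eq=E[k]
    roi=np.zeros(m.shape,np.uint8);cv2.fillPoly(roi,[np.int32(draw(k,q0))],1);roi=cv2.dilate(roi,np.ones((25,25)))
    f2=np.float32(np.load('top0.npz')['p']);i0=mask(rect('top',np.load('top0.npz')['p'],.024))
    x=np.arange(600)[:,None];roi[i0>0]=0    # ignore what was already brown (fence, end board)
    def f(v):
        t=np.zeros(m.shape,np.uint8)
        cv2.fillPoly(t,[np.int32(np.round(draw(k,(v[0]/1000,v[1]/1000,v[2]/50))*16))],1,shift=4)
        return float((np.abs(cv2.GaussianBlur(t.astype(np.float32),(0,0),1.5)-cv2.GaussianBlur(g,(0,0),1.5))*roi).sum())
    v=np.array([q0[0]*1000,q0[1]*1000,q0[2]*50])
    for s in (6,2):
        r=minimize(f,v,method='Nelder-Mead',options=dict(initial_simplex=np.vstack([v,v+np.diag([s]*3)]),xatol=.05));v=r.x
    dx,dy=v[0]-eq[0]*1000,v[1]-eq[1]*1000
    print(k,round(r.fun),'across',round(dx*np.cos(a)+dy*np.sin(a),1),'along',round(-dx*np.sin(a)+dy*np.cos(a),1),'dyaw',round(v[2]/50-a,3))
    # independent: outer straight edges' world line (mouth strips) and near side, by mask boundary
    s=1 if k=='bb' else -1
    c,sn=np.cos(a),np.sin(a);out=[]
    def scan(ax):  # points along board frame
        res=[]
        for w in ax:
            prof=[]
            rr=np.arange(30,70,.5)
            for t in rr:
                lx,ly=(w,s*t) if ax is A else (-t,w)
                X=q0[0]*1000+c*lx-sn*ly;Y=q0[1]*1000+sn*lx+c*ly
                prof.append(g[int(round(X1*1000-X)),int(round(Y1*1000-Y))])
            res.append(rr[len(prof)-1-np.argmax(np.array(prof)[::-1]>0)])
        return np.array(res)
    A=[-46,-42,-38,-34,-31,31,34,38,42];B=list(range(-40,41,10))
    print(' outer edge dist (50 nominal)',scan(A),' near side',scan(B))
ref=np.load('top0.npz')['p'];
for n in ['glue','hammer','sander']: print(n,np.round(viewer.tip_of('top',n)[0]['pixel']))
o=ctrl.get_obs();print(o['t'],o['position'],o['contact_force'])
E
```

```text
bp 7 across 18.9 along 24.1 dyaw -1.253
 outer edge dist (50 nominal) [69.5 69.5 69.5 69.5 69.5 69.5 69.5 69.5 69.5]  near side [69.5 69.5 69.5 69.5 69.5 69.5 69.5 69.5 69.5]
bb 619 across 0.5 along 87.6 dyaw 0.009
 outer edge dist (50 nominal) [48.  48.  48.  48.5 47.5 49.  48.  48.  49.5]  near side [50.5 49.  49.5 49.5 50.  49.5 50.  49.5 49.5]
glue [106. 274.]
hammer [373. 274.]
sander [149. 267.]
28.55 [0.52795477 0.16802693 0.19515054] [ 0.65475759  0.62649615 -0.62644071]
```

```bash
python3 -c "
from station import ctrl;print(ctrl.job_done())"
```

```text
the job is handed in; nothing more can be done
None
```

I closed both joints and handed the job in at about 28.6 s; pointed measured 89 mm between origins and 0.9 mm or less off line, blunt 88 mm and 0.5 mm, each within 0.01 rad of square, the bystanders were not touched, and I viewed 13 pictures against the limit of 10.

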